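Draw the file out of the hollow copper panel

TASK

A file has been left inside the hollow copper panel that lies face down on the bench. Slide the loose cover away from the robot along the panel's back until the opening is wholly uncovered, and leave it lying flat on the panel; then reach in, tilt the file and draw it out handle first through the opening, which is shorter than the file, without forcing it against the thin copper and without disturbing the other things on the bench. Finish while holding the file motionless in the gripper, all of it some 10 cm or more above the panel's back and touching nothing else.

Things in the scene. Friction and masses are not known exactly. Their poses are not given: they have to be found in the camera images.
- panel: hollow copper panel, a closed flat box 330 x 330 x 56 mm, fixed on the bench face down. Origin: centre of its underside; x points away from the robot, y left, z up. Sheet 4 mm thick: inner floor 4 mm, underside of the back sheet 52 mm above the bench. Inside it is clear, x and y from -161 to +161 mm. Only the far (+x) edge of the back has a folded edge, 14 mm high, inner face at x = +159 mm.
- opening (a point): centre of the rectangular opening in the panel's back sheet, at the sheet's top, 56 mm above the bench; it spans x -135 to -25 mm and y -20 to +120 mm in the panel's frame (110 x 140 mm) and is under the cover at the start. Same axes as the panel
- cover_center (a point): loose steel cover: centre of a shallow pan 140 mm (its x) x 190 mm (its y) with folded-up rims 12 mm high, 4 mm thick; 0.2 to 0.4 kg. The point is 6 mm above its underside. At the start it lies over the opening, its axes within 0.1 rad of the panel's. Slid by about 165 mm along the panel's +x it meets the folded edge
- file_grip (a point): blue handle of a half-round file: centre of the handle's cross-section 65 mm from its end, 12 mm above the file's underside. Handle 24 mm wide, 24 mm high, 100 mm long. At the start the handle's end lies 5 to 25 mm beyond the opening's +y edge, under the sheet; slid about 35 mm towards the panel's -y, it comes into the opening
- file_heel (a point): end of the file's handle, centre of the end face (12 mm above the underside)
- file_tip (a point): tip of the file's blade, centre of the end face (3.5 mm above the underside), 250 mm from the handle's end
- file: the file, 250 mm long, about 0.13 kg, flat on the panel's inner floor, along the panel's y within 0.08 rad, handle to +y, both ends under the back sheet. Origin: mid-length on its underside; y points from tip to handle end, z up. Blade 150 mm long, 17 mm wide, 7 mm thick, underside flush with the handle's
- cover: the cover itself; origin at the centre of its underside, 6 mm below its centre point. It slides freely on the panel's back
- hammer: bystander: hammer with a wooden handle, 280 mm, lying on the bench to the left of the panel
- pattern: bystander: white plaster leaf ornament, 130 x 160 x 65 mm, on the bench to the right of the panel; origin at the centre of its underside
- flux: bystander: green flux tin, 74 mm across, 85 mm high, upright on the bench to the right of the panel; origin at the centre of its underside
Things that resemble listed ones, but are neither listed nor needed, are in the scene too. Leave any blue or turquoise look-alike of the cover alone.

How it is judged:
By the outcome, as a careful person would: the job done as asked, in the order asked, and still so for the second after the job is handed in, while the arm keeps its last pose, push and grip.
It also fails if it takes over 58 s, if anything falls off the work surface, if the arm or the gripper's body presses on something with over 40 N, if the wrist force passes 120 N, or if a joint passes its speed limit or range.

ROBOT

A 6-joint arm with a two-finger parallel gripper is mounted at the origin on the work surface. World frame = base frame: x ahead of the robot, y to its left, z up, the work surface at z = 0. Lengths are in m, angles in rad, forces in N, time in s.
With the tool pointing down it reaches from about 0.275 to 0.725 m from the base axis. Payload 5.6 kg.
Tool frame: the origin (TCP) lies between the finger pads; the fingertips stand 17 mm ahead of it and the grasp point (between the pads) lies 2 mm behind it; x points along the fingers, z is the direction in which the jaws open and shut, and the axes are right-handed (so a half turn about x gives the same grasp; the last joint's range is limited). The gripper opens to 85 mm and grips with 20 to 120 N. Pads are 22 mm wide; open, the fingers measure 114 mm over their backs; the gripper's body (76 mm by 85 mm) begins 54 mm behind the grasp point. The pads swing forward as they close: fully open they stand 13 mm farther back than shut.
Start: joints at [-0.97, 0.255, 0.108, 0, -1.424, -0.285], TCP at [0.171, -0.523, 0.248] pointing down, gripper open.
Joint ranges: [-2.95, 2.95], [-1.21, 1.97], [-1.09, 1.5], [-2.87, 1.71], [-2.94, -0.07], [-3.05, 3.05]. Speed limits (rad/s): [2.57, 2.57, 3.14, 3.14, 3.14, 3.14].

INTERFACE

Orientations are given as [roll, pitch, yaw] about the fixed x, y, z axes, in that order (R = Rz(yaw) Ry(pitch) Rx(roll)).
In Python, from plant import r gives the robot as it stands.
- The arm moves only by the tool drive_tool, never from a script. Its argument "series" is a list that holds one entry, the list of rows, each a list of 6 numbers: the shift along the tool's x, y, z in m, then the turn, a rotation vector about the tool's x, y, z in rad. In form: [[[tx, ty, tz, ax, ay, az], ...]]. A call has exactly 8 rows; each row is the pose to reach, as a shift and turn from the pose commanded when the call began, along the tool's axes at that moment; what a row does not reach only later rows make up. A row lasts 1/8 s, in which the tool goes at most 62.5 mm and 10.7 degrees, less where a joint would pass 70% of its speed; a pose out of reach is approached as far as the arm can. A call with a gripper value outside its range is refused whole. "fingers" is the closure, from -1 (fully open) to 1 (shut), set as the call begins (left out, the last holds). The fingers move at their own pace and stop on an object; "squeeze" is the grip in N (left out, the last holds). Time passes only in rows, so rows that repeat a pose let the fingers close, or fill a call up. It gives the time, the measured TCP pose, the force and the opening at its end, in the units of the state.
- r.get_state(): the state, without advancing time (a new reading comes with each control period).
- r.snapshot(name): name is "scene" or "top" or "wrist"; returns a dict with "color" (384x512x3 uint8, red, green, blue), "depth" (384x512 float32, m along the optical axis (not along the pixel's ray), 0 where there is no reading), "mtx" (3x3 intrinsics, pixels), "k1" (the pictures are not rectified: a ray, as slopes to the right and down, at radius r is drawn at 1 + k1 r^2 times it, then the intrinsics apply), "extrinsics" (4x4, takes a point from world to camera coordinates); the wrist camera has in their place "tool_from_camera" (4x4, takes a point from camera to tool coordinates, whose origin is the TCP and whose axes are the tool frame's). Camera axes: x right, y up, looking along -z (the intrinsics and any distortion apply to the point x, -y, -z); pixel columns grow to the right and rows downward; lengths in m; the calibration is good to about 2 mm. A picture is of the moment at which its call begins: read the wrist's pose just before it.
- r.sign_off(): hands the job in, once; it reports no verdict.
The state is a dict: "time_s": time; "qpos": joint angles; "joint_vel": joint speeds; "tau": joint torques, N m; "tool_pos": TCP position; "tool_rot": TCP orientation; "wrist_force": force on the tool from outside, world axes, zero at the start; "ft_torque": the same for the moment, N m; "finger_gap": opening from 0.0 (shut) to 1.0 (fully open).
Only numpy, scipy, OpenCV 4.12 (cv2) and the standard library are available. Lean on these libraries where they do the work, as an engineer would, in place of code of your own. Each camera call takes 0.05 s, during which the arm holds its last target. There are 200 camera calls.

## Working session

There is one attempt and no reset: what is moved stays moved. The work goes in short steps, Python scripts to look and compute and a tool call to move; the robot and the scene stay as the last step left them, time stands still between calls to the robot, and variables do not carry over. Pictures are saved under pics/ and viewed, about 8 in all and at most 12, crops included, and the job is handed in when it is done.

Besides the shell and the picture viewer there is one more tool, called after "Emit:" as name(argument=value, ...), one argument or row to a line, values as JSON. drive_tool: Moves the arm, as the interface text tells. Its arguments: {"type":"object","properties":{"series":{"type":"array"},"fingers":{"type":"number"},"squeeze":{"type":"number"}},"required":["series"]}

```bash
ls; mkdir -p pics; cat > h.py <<'E'
import numpy as np, cv2
from scipy.spatial.transform import Rotation as Ro
from plant import r
def pose():
    s=r.get_state(); T=np.eye(4); T[:3,3]=s["tool_pos"]; T[:3,:3]=Ro.from_euler('xyz',s["tool_rot"]).as_matrix(); return T,s
def snap(n):
    T,s=pose(); d=r.snapshot(n)
    d["c2w"]=T@np.array(d["tool_from_camera"]) if n=="wrist" else np.linalg.inv(np.array(d["extrinsics"]))
    return d
def rays(d,uv):
    uv=np.asarray(uv,float).reshape(-1,2);K=np.array(d["mtx"],float)
    p=(uv-K[:2,2])/[K[0,0],K[1,1]]; k=float(d["k1"]); q=p.copy()
    for _ in range(30): q=p/(1+k*(q**2).sum(1,keepdims=True))
    return np.c_[q[:,0],-q[:,1],-np.ones(len(q))]
def onplane(d,uv,z):
    v=rays(d,uv)@d["c2w"][:3,:3].T; c=d["c2w"][:3,3]
    return c+v*((z-c[2])/v[:,2])[:,None]
def cloud(d):
    h,w=d["depth"].shape; u,v=np.meshgrid(np.arange(w),np.arange(h))
    c=rays(d,np.c_[u.ravel(),v.ravel()])*d["depth"].reshape(-1,1)
    return (c@d["c2w"][:3,:3].T+d["c2w"][:3,3]).reshape(h,w,3)
def proj(d,P):
    P=np.asarray(P,float).reshape(-1,3);E=np.linalg.inv(d["c2w"]);c=P@E[:3,:3].T+E[:3,3]
    q=np.c_[c[:,0],-c[:,1]]/(-c[:,2:]);q=q*(1+float(d["k1"])*(q**2).sum(1,keepdims=True));K=np.array(d["mtx"])
    return q*[K[0,0],K[1,1]]+K[:2,2]
def save(n,im): cv2.imwrite("pics/"+n+".png",cv2.cvtColor(im,cv2.COLOR_RGB2BGR))
E
python3 - <<'E'
from h import *
print(r.get_state())
a=snap("top");b=snap("scene")
print(a["mtx"],a["k1"],a["c2w"],b["c2w"])
save("top0",cv2.resize(a["color"],(768,576)));save("scene0",cv2.resize(b["color"],(768,576)))
np.save("top0.npy",a,allow_pickle=True);np.save("scene0.npy",b,allow_pickle=True)
E
```

```text
pics
{'time_s': 0.0, 'qpos': array([-9.70403647e-01,  2.55736505e-01,  1.06981915e-01, -5.30777035e-04,
       -1.42391068e+00, -2.84584222e-01]), 'joint_vel': array([ 0.00038039,  0.00075194, -0.00069184, -0.00150518, -0.00084639,
       -0.00046566]), 'tau': array([ 2.69074808e-04, -3.86628807e+01,  2.37937653e+01,  5.36509797e+00,
       -6.05107576e-03,  8.40230115e-06]), 'tool_pos': array([ 0.1707333 , -0.52231978,  0.24738381]), 'tool_rot': array([0.01077928, 1.56885505, 1.89730589]), 'wrist_force': array([0.37270411, 0.39940587, 0.29591386]), 'ft_torque': array([ 0.00500455,  0.00573495, -0.03485176]), 'finger_gap': 1.000754698545058}
[[499.47625884   0.         256.68663897]
 [  0.         499.47625884 190.33048162]
 [  0.           0.           1.        ]] 0.06160297259991443 [[-0.02594657  0.98476684 -0.17193324  0.1953382 ]
 [-0.99958794 -0.0234458   0.0165601   0.00636631]
 [ 0.01227673  0.17229207  0.9849694   1.79534928]
 [ 0.          0.          0.          1.        ]] [[-0.71174223 -0.42141265  0.56199144  1.35996381]
 [ 0.70243698 -0.42960899  0.56746665  0.87275819]
 [ 0.00229895  0.79865355  0.60178669  0.98437544]
 [ 0.          0.          0.          1.        ]]
```

View pics/top0.png

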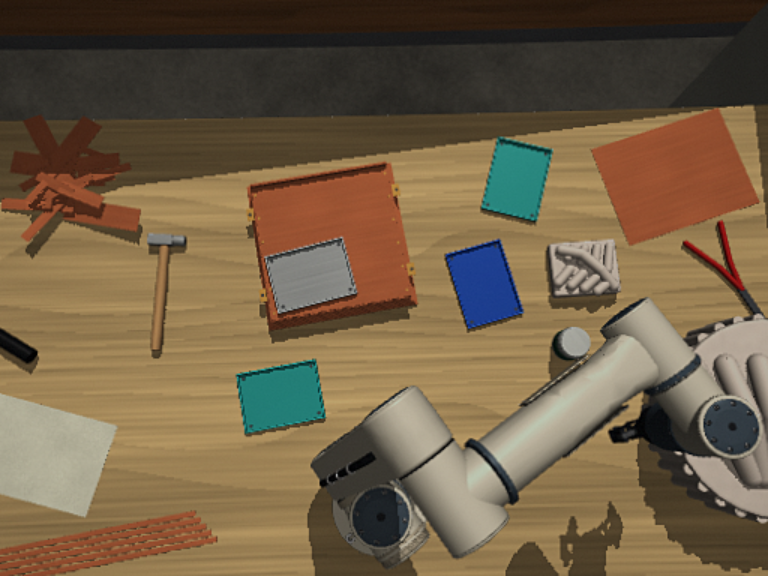

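View pics/scene0.png

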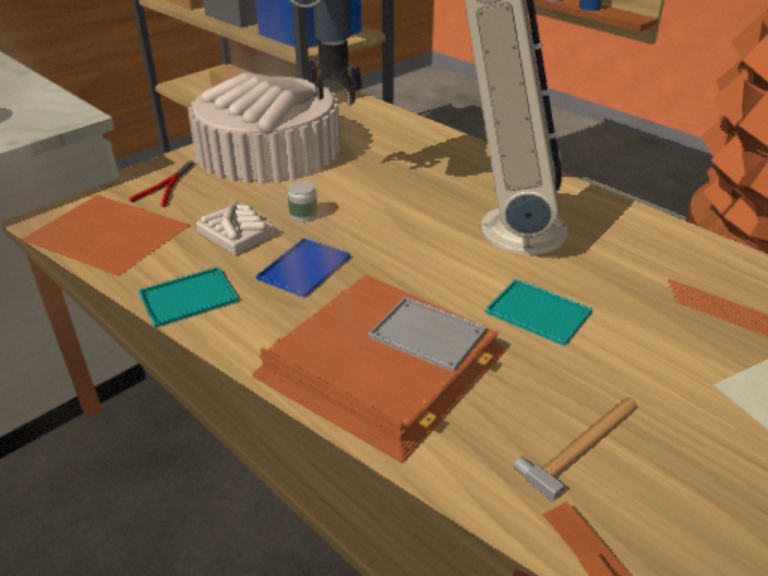

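Top view (768x576): the panel spans about (250-415, 165-328), with its folded edge at the top (far side). The grey steel pan on it at (310,274) is the only grey one. The teal pans at (516,180) and (281,397) and the blue one at (484,284) lie on the bench and are look-alikes. The hammer is at (163,290), the pattern at (584,268) and the flux tin at (571,343).

```bash
python3 - <<'E'
from h import *
for n in("top0","scene0"):
    d=np.load(n+".npy",allow_pickle=True).item(); P=cloud(d); c=d["color"]; hsv=cv2.cvtColor(c,cv2.COLOR_RGB2HSV)
    z=P[...,2]; reg=(abs(P[...,0]-.45)<.3)&(abs(P[...,1]-.07)<.3)
    cop=((hsv[...,1]>120)&(hsv[...,0]<15)&reg&(abs(z-.056)<.008)).astype(np.uint8)
    cop=cv2.morphologyEx(cop,cv2.MORPH_OPEN,np.ones((3,3)))
    grey=((hsv[...,1]<60)&reg&(abs(z-.062)<.012)).astype(np.uint8)
    for nm,m in(("cop",cop|grey),("grey",grey)):
        nn,lab,st,_=cv2.connectedComponentsWithStats(m); k=1+st[1:,4].argmax(); q=lab==k
        vu=np.argwhere(q)[:,::-1]
        pl=onplane(d,vu,.056 if nm=="cop" else .066)
        if nm=="grey": pl=onplane(d,vu,.066)
        R=cv2.minAreaRect(pl[:,:2].astype(np.float32)*1000)
        print(n,nm,q.sum(),R,"zmed",np.median(z[q]), np.percentile(z[q],[2,98]))
        print(cv2.boxPoints(R).round(1).tolist())
d=np.load("top0.npy",allow_pickle=True).item()
save("c1",cv2.resize(d["color"][90:240,140:300],(800,750))[:600])
E
```

```text
top0 cop 6712 ((608.756591796875, 106.05660247802734), (329.2189636230469, 334.8141174316406), 8.724198341369629) zmed 0.05620078071611234 [0.04884024 0.06686504]
[[420.70001220703125, 246.60000610351562], [471.3999938964844, -84.4000015258789], [796.9000244140625, -34.400001525878906], [746.0999755859375, 296.5]]
top0 grey 2020 ((527.563232421875, 152.2471923828125), (139.635986328125, 188.77932739257812), 13.235600471496582) zmed 0.05892222338643105 [0.05098888 0.07028821]
[[438.0, 228.10000610351562], [481.20001220703125, 44.400001525878906], [617.0999755859375, 76.4000015258789], [573.9000244140625, 260.1000061035156]]
scene0 cop 7524 ((610.3173217773438, 106.31568145751953), (331.3239440917969, 338.90106201171875), 8.951473236083984) zmed 0.058213241588581266 [0.05327947 0.06856302]
[[420.29998779296875, 247.89999389648438], [473.0, -86.80000305175781], [800.2999877929688, -35.29999923706055], [747.5999755859375, 299.5]]
scene0 grey 2060 ((529.4194946289062, 150.16659545898438), (149.8519287109375, 193.34912109375), 13.51261043548584) zmed 0.06134415756677292 [0.05696232 0.07089815]
[[434.0, 226.6999969482422], [479.20001220703125, 38.70000076293945], [624.9000244140625, 73.69999694824219], [579.7000122070312, 261.70001220703125]]
```

View pics/c1.png

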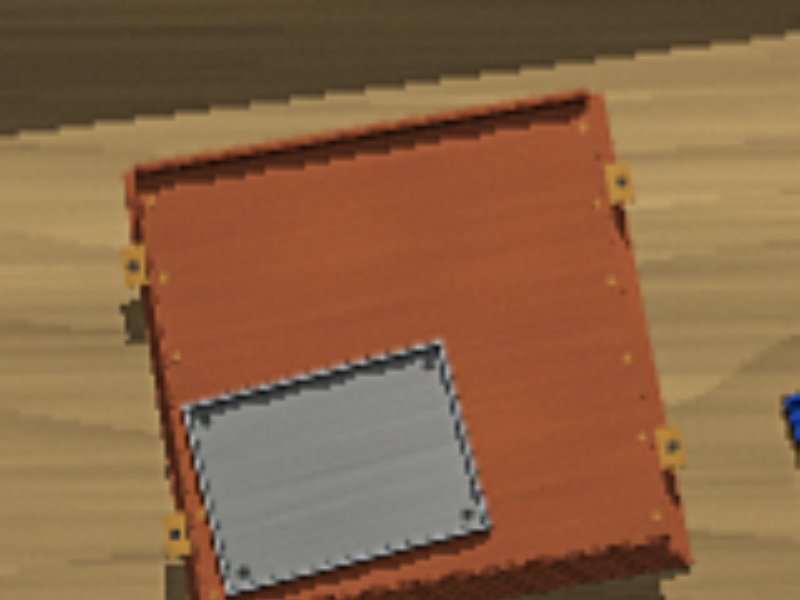

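The crop shows the grey pan at (335,470) lying on the copper back with its rims up, so this is the cover. Next I need the finger geometry (wrist depth) and the first move.

```bash
cat >> h.py <<'E'
A=np.deg2rad(8.85); PX=np.array([np.cos(A),np.sin(A),0]);PY=np.array([-np.sin(A),np.cos(A),0]);C=np.array([.6092,.1061,0])
RP=np.c_[PX,PY,[0,0,1.]]
def W(p): return C+RP@np.asarray(p,float)
def inP(w): return (np.asarray(w)-C)@RP
def Rt(zdir,th=0,flip=1):
    "tool down, jaws along panel zdir ('x'/'y'), tilted th about panel x"
    z=flip*(PX if zdir=='x' else PY); x=np.array([0,0,-1.]); R=np.c_[x,np.cross(z,x),z]
    return Ro.from_rotvec(th*PX).as_matrix()@R
def plan(wps):
    "wps: (TCP in panel coords, R) -> rows from present measured pose"
    T,s=pose(); out=[]
    for p,R in wps:
        d=T[:3,:3].T@(W(p)-T[:3,3]); v=Ro.from_matrix(T[:3,:3].T@R).as_rotvec(); out.append(np.r_[d,v].round(4).tolist()); print(out[-1],"dist",round(np.linalg.norm(d),3),"deg",round(np.degrees(np.linalg.norm(v)),1))
    return out
E
python3 - <<'E'
from h import *
d=snap("wrist");T,s=pose();print(T.round(3))
P=cloud(d).reshape(-1,3); ok=d["depth"].ravel()>0
t=(P-T[:3,3])@T[:3,:3]
m=ok&(t[:,0]<.1)&(abs(t[:,1])<.04)&(abs(t[:,2])<.08)
print(m.sum())
for lo in np.arange(-.08,.08,.01):
    q=m&(t[:,2]>=lo)&(t[:,2]<lo+.01)
    if q.sum()>3: print(round(lo,3),q.sum(),"x",np.percentile(t[q,0],[1,50,99]).round(3),"y",np.percentile(t[q,1],[1,99]).round(3))
save("w0",d["color"])
for f in(1,-1): plan([([-.185,.055,.2],Rt('y',0,f))])
for f in(1,-1): plan([([-.185,.055,.2],Rt('x',0,f))])
E
```

```text
[[-0.001 -0.951 -0.311  0.171]
 [ 0.001 -0.311  0.951 -0.522]
 [-1.     0.     0.001  0.248]
 [ 0.     0.     0.     1.   ]]
43267
-0.08 311 x [-0.072 -0.055 -0.043] y [-0.008  0.013]
-0.07 4119 x [-0.081 -0.057 -0.041] y [-0.011  0.014]
-0.06 4459 x [-0.084 -0.066 -0.011] y [-0.011  0.013]
-0.05 2858 x [-0.061 -0.03   0.002] y [-0.01   0.014]
-0.04 1530 x [-0.081 -0.064 -0.047] y [-0.003  0.018]
-0.03 2500 x [-0.084 -0.074 -0.058] y [0.01 0.02]
-0.02 2925 x [-0.087 -0.08  -0.057] y [0.01  0.021]
-0.01 2866 x [-0.087 -0.073 -0.057] y [0.01  0.021]
-0.0 2754 x [-0.087 -0.072 -0.057] y [0.01 0.02]
0.01 3021 x [-0.087 -0.08  -0.057] y [0.01  0.021]
0.02 2493 x [-0.086 -0.075 -0.06 ] y [0.011 0.021]
0.03 1817 x [-0.081 -0.065 -0.049] y [-0.002  0.018]
0.04 2788 x [-0.063 -0.03   0.002] y [-0.01   0.017]
0.05 2747 x [-0.084 -0.05  -0.008] y [-0.008  0.014]
0.06 5414 x [-0.08  -0.06  -0.041] y [-0.011  0.014]
0.07 665 x [-0.072 -0.056 -0.043] y [-0.008  0.014]
[0.0483, -0.4382, 0.5453, 0.1613, 0.0014, -0.0002] dist 0.701 deg 9.2
[0.0483, -0.4382, 0.5453, -2.9803, 0.0003, 0.0021] dist 0.701 deg 170.8
[0.0483, -0.4382, 0.5453, 1.7321, 0.001, -0.0013] dist 0.701 deg 99.2
[0.0483, -0.4382, 0.5453, -1.4095, 0.0013, 0.0009] dist 0.701 deg 80.8
```

The open fingertips stand about 4 mm ahead of the TCP. First move: hover behind the cover's near rim, with the jaws along panel y.

Emit:
drive_tool(
  series=[
    [[0.002,-0.03,0.037,0.01,0,0],[0.006,-0.08,0.1,0.03,0,0],[0.01,-0.13,0.16,0.05,0,0],[0.014,-0.175,0.218,0.07,0,0],[0.018,-0.22,0.274,0.085,0,0],[0.022,-0.265,0.33,0.1,0,0],[0.026,-0.31,0.386,0.12,0,0],[0.03,-0.35,0.435,0.135,0,0]],
  ],
  fingers=-1,
)

```text
time_s: 1.15
tool_pos: [0.3422, -0.0676, 0.2228]
tool_rot: [-1.534, 1.57, 0.217]
wrist_force: [1.7, -1.1, 0.2]
finger_gap: 1.003
```

```bash
python3 - <<'E'
from h import *
R=Rt('y')
plan([([-.187,.056,.13],R),([-.187,.056,.0655],R)])
E
```

```text
[0.0929, -0.1083, 0.1838, 0.0261, 0.0001, 0.0011] dist 0.233 deg 1.5
[0.1574, -0.1082, 0.1838, 0.0261, 0.0001, 0.0011] dist 0.265 deg 1.5
```

Emit:
drive_tool(
  series=[
    [[0.012,-0.014,0.024,0.003,0,0],[0.03,-0.036,0.061,0.01,0,0],[0.048,-0.06,0.1,0.016,0,0],[0.068,-0.085,0.142,0.022,0,0],[0.093,-0.106,0.18,0.026,0,0],[0.125,-0.108,0.184,0.026,0,0],[0.15,-0.108,0.184,0.026,0,0],[0.1575,-0.108,0.184,0.026,0,0]],
  ],
)

```text
time_s: 2.15
tool_pos: [0.4142, 0.1302, 0.0637]
tool_rot: [2.007, 1.567, -2.551]
wrist_force: [-0.3, -0.2, 0.1]
finger_gap: 0.998
```

```bash
python3 - <<'E'
from h import *
T,s=pose();R=Rt('y');print(inP(T[:3,3]),s["wrist_force"])
plan([([-.155,.056,.0655],R),([-.05,.056,.0655],R),([-.025,.056,.0655],R)])
d=snap("wrist"); save("w1",d["color"])
E
```

```text
[-0.18892575  0.05383783  0.06369751] [-0.27470848 -0.1650038   0.13155073]
[-0.0019, -0.0339, 0.0021, 0.0003, -0.0015, -0.0031] dist 0.034 deg 0.2
[-0.0022, -0.1389, 0.0021, 0.0003, -0.0015, -0.0031] dist 0.139 deg 0.2
[-0.0023, -0.1639, 0.0021, 0.0003, -0.0015, -0.0031] dist 0.164 deg 0.2
```

View pics/w1.png

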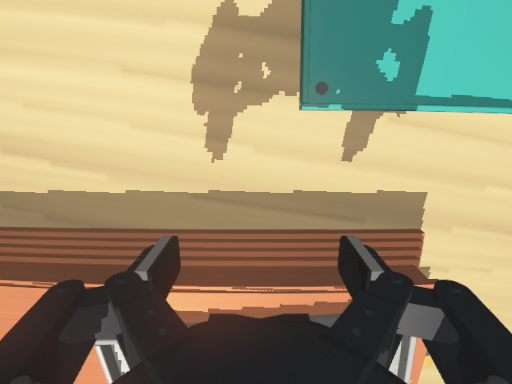

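The wrist view shows both open fingertips (at about (165,245) and (355,245)) in front of the panel's near edge, clear of the teal pan at upper right. Pushing the cover.

Emit:
drive_tool(
  series=[
    [[-0.0015,-0.01,0.002,0,0,0],[-0.0017,-0.022,0.002,0,0,-0.003],[-0.0018,-0.034,0.002,0,0,-0.003],[-0.002,-0.048,0.002,0,0,-0.003],[-0.002,-0.062,0.002,0,0,-0.003],[-0.002,-0.076,0.002,0,0,-0.003],[-0.002,-0.09,0.002,0,0,-0.003],[-0.002,-0.104,0.002,0,0,-0.003]],
  ],
)

```text
time_s: 3.2
tool_pos: [0.5186, 0.1489, 0.067]
tool_rot: [-1.634, 1.568, 0.092]
wrist_force: [-2.6, 0.3, 2.5]
finger_gap: 0.997
```

```bash
python3 - <<'E'
from h import *
T,s=pose();R=Rt('y');print(inP(T[:3,3]),s["wrist_force"])
plan([([-.01,.056,.0655],R)])
E
```

```text
[-0.0829292   0.05622692  0.06704732] [-2.60259806  0.29773749  2.49475423]
[0.0018, -0.0729, -0.0002, 0.0003, -0.0002, 0.0028] dist 0.073 deg 0.2
```

Emit:
drive_tool(
  series=[
    [[0.002,-0.012,0,0,0,0.002],[0.002,-0.025,0,0,0,0.003],[0.002,-0.037,0,0,0,0.003],[0.002,-0.049,0,0,0,0.003],[0.002,-0.06,0,0,0,0.003],[0.002,-0.068,0,0,0,0.003],[0.002,-0.073,0,0,0,0.003],[0.002,-0.073,0,0,0,0.003]],
  ],
)

```text
time_s: 4.2
tool_pos: [0.5905, 0.1603, 0.0656]
tool_rot: [-1.472, 1.57, 0.254]
wrist_force: [-1.1, -0.2, 0.1]
finger_gap: 1.001
```

```bash
python3 - <<'E'
from h import *
T,s=pose();R=Rt('y');print(inP(T[:3,3]),s["wrist_force"],s["time_s"])
plan([([-.04,.056,.0655],R),([-.08,.056,.2],R),([-.08,.05,.25],Rt('x',0,1)),([-.08,.05,.25],Rt('x',0,-1))]);print(s["qpos"])
d=snap("scene");save("s1",cv2.resize(d["color"][150:330,150:360],None,fx=3,fy=3))
E
```

```text
[-0.01016868  0.0564156   0.06556029] [-1.11174884 -0.23360076  0.10835929] 4.2
[0.0, 0.0298, -0.0004, 0.0004, 0.0001, 0.0011] dist 0.03 deg 0.1
[-0.1345, 0.0697, -0.0004, 0.0004, 0.0001, 0.0011] dist 0.151 deg 0.1
[-0.1845, 0.0696, -0.0064, 1.5712, 0.0009, 0.0008] dist 0.197 deg 90.0
[-0.1845, 0.0696, -0.0064, -1.5704, -0.0008, 0.0009] dist 0.197 deg 90.0
[ 5.20331873e-01  4.85889090e-01 -3.08595813e-02  3.23923029e-04
 -1.05301679e+00 -1.93645263e+00]
```

View pics/s1.png

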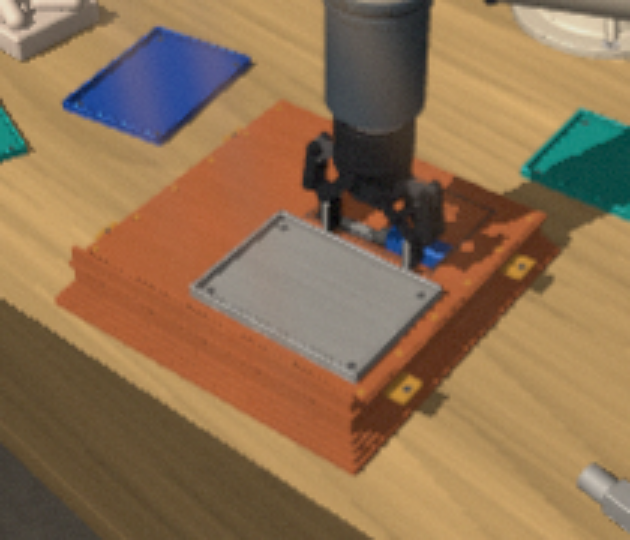

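The cover now lies flat against the far half, the opening is exposed, and the blue handle shows at (415,245) in the crop. Next: back off, rise, turn the jaws across the file and look down.

Emit:
drive_tool(
  series=[
    [[0,0.015,0,0,0,0],[-0.02,0.03,0,0,0,0],[-0.065,0.05,0,-0.1,0,0],[-0.115,0.065,-0.003,-0.28,0,0],[-0.16,0.07,-0.006,-0.46,0,0],[-0.185,0.07,-0.006,-0.64,0,0],[-0.185,0.07,-0.006,-0.82,0,0],[-0.185,0.07,-0.006,-1.0,0,0]],
  ],
)

```text
time_s: 5.25
tool_pos: [0.5216, 0.1435, 0.2513]
tool_rot: [-2.185, 1.569, 0.547]
wrist_force: [-0.3, -0.1, 0.2]
finger_gap: 1.004
```

```bash
python3 - <<'E'
from h import *
T,s=pose();print(inP(T[:3,3]),s["wrist_force"],s["qpos"])
plan([([-.08,.05,.25],Rt('x',0,-1))])
E
```

```text
[-0.08078033  0.05043301  0.25129499] [-0.33827503 -0.12839644  0.24217774] [ 5.57906678e-01  2.34905400e-01  8.91571033e-02  2.48636547e-05
 -1.42286092e+00 -9.67772310e-01]
[0.0013, -0.0, -0.0009, -0.5643, -0.0017, 0.0014] dist 0.002 deg 32.3
```

Emit:
drive_tool(
  series=[
    [[0,0,0,-0.15,0,0],[0,0,0,-0.33,0,0],[0,0,0,-0.5,0,0],[0,0,0,-0.564,0,0],[0,0,0,-0.564,0,0],[0,0,0,-0.564,0,0],[0,0,0,-0.564,0,0],[0,0,0,-0.564,0,0]],
  ],
  fingers=-0.4,
)

```text
time_s: 6.25
tool_pos: [0.5216, 0.1434, 0.2504]
tool_rot: [-2.832, 1.571, 0.457]
wrist_force: [-0.3, 0.2, -0.1]
finger_gap: 0.702
```

```bash
python3 - <<'E'
from h import *
T,s=pose();print(inP(T[:3,3]),s["wrist_force"],s["qpos"],s["finger_gap"])
d=snap("wrist");np.save("w2.npy",d,allow_pickle=True)
print(np.array(d["tool_from_camera"]).round(3))
im=d["color"].copy(); 
# overlay predicted opening
o=proj(d,[W([x,y,.056]) for x,y in((-.135,-.02),(-.025,-.02),(-.025,.12),(-.135,.12))]);print(o.round(0).tolist())
save("w2",cv2.resize(im,(768,576)))
t=snap("top");np.save("top1.npy",t,allow_pickle=True)
E
```

```text
[-0.08079411  0.0503117   0.25038097] [-0.34603597  0.23610387 -0.12219973] [ 5.57690789e-01  2.36499434e-01  8.89433500e-02  7.97162676e-06
 -1.42316199e+00 -4.10083816e-01] 0.7019002709481088
[[-0.001  0.273 -0.962 -0.126]
 [ 0.001  0.962  0.273  0.069]
 [ 1.    -0.    -0.001  0.   ]
 [ 0.     0.     0.     1.   ]]
[[305.0, 115.0], [209.0, 115.0], [215.0, 228.0], [301.0, 228.0]]
```

View pics/w2.png

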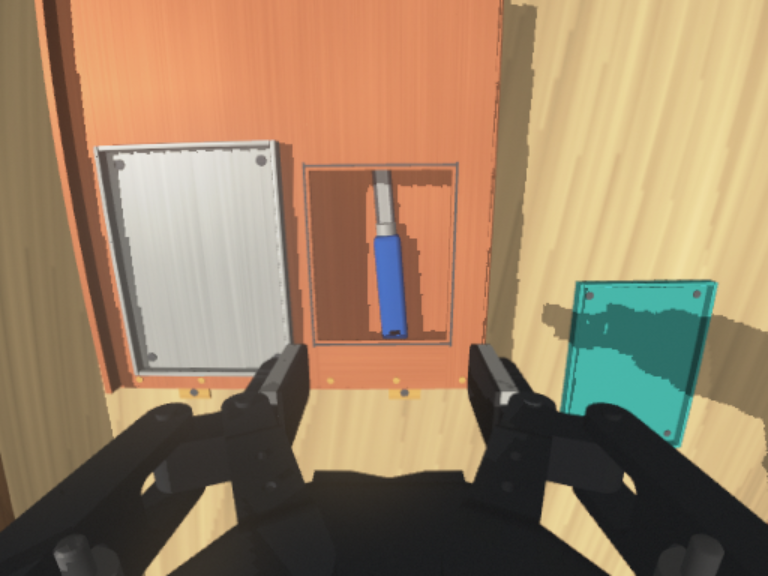

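The wrist view shows the opening (303-458, 163-345) wholly uncovered. The cover lies flat to the left (98-290, 142-375). The file's blue handle runs from (388,236) to (395,336), with the blade going under the sheet at the top. Measuring both.

```bash
python3 - <<'E'
from h import *
d=np.load("w2.npy",allow_pickle=True).item(); P=cloud(d); hsv=cv2.cvtColor(d["color"],cv2.COLOR_RGB2HSV)
Q=(P-C)@RP
ob=(abs(Q[...,0]+.08)<.06)&(abs(Q[...,1]-.05)<.09)
b=ob&(hsv[...,0]>100)&(hsv[...,0]<130)&(hsv[...,1]>110)
vu=np.argwhere(b)[:,::-1]; q=Q[b]; print(b.sum(),"z pct",np.percentile(q[:,2],[2,25,50,75,98]).round(4))
s=inP(onplane(d,vu,.028)); R=cv2.minAreaRect((s[:,:2]*1000).astype(np.float32)); print("z28 plane",R,cv2.boxPoints(R).round(1).tolist())
for y in np.arange(-.02,.15,.01):
    k=b&(abs(Q[...,1]-y)<.005)&(Q[...,2]>.022)
    if k.sum()>5: print(round(y,3),k.sum(),"x",np.percentile(Q[k][:,0],[2,50,98]).round(4),"z",np.median(Q[k][:,2]).round(4))
# sheet and floor heights
cop=(hsv[...,0]<15)&(hsv[...,1]>100)
for nm,k in(("floor",ob&cop&(Q[...,2]<.02)),("sheet",cop&(abs(Q[...,0]+.08)<.12)&(Q[...,2]>.045)&(Q[...,2]<.065))): print(nm,k.sum(),np.median(Q[k][:,2]))
# blade
k=ob&(Q[...,2]<.045)&(hsv[...,1]<50)
for y in np.arange(-.03,.06,.01):
    kk=k&(abs(Q[...,1]-y)<.005)
    if kk.sum()>5: print("blade",round(y,3),kk.sum(),np.percentile(Q[kk][:,0],[5,50,95]).round(4),np.median(Q[kk][:,2]).round(4))
# opening by floor depth extents
k=(abs(Q[...,0]+.08)<.09)&(abs(Q[...,1]-.05)<.11)&(Q[...,2]<.045)
print("open ext",np.percentile(Q[k][:,0],[1,99]),np.percentile(Q[k][:,1],[1,99]))
# cover
k=(hsv[...,1]<60)&(Q[...,0]>-.02)&(Q[...,0]<.16)&(abs(Q[...,1]-.05)<.13)&(abs(Q[...,2]-.062)<.012)
print("cover",cv2.minAreaRect((Q[k][:,:2]*1000).astype(np.float32)))
# top view again, cover
d=np.load("top1.npy",allow_pickle=True).item();P=cloud(d);Q=(P-C)@RP;hsv=cv2.cvtColor(d["color"],cv2.COLOR_RGB2HSV)
E
```

```text
1034 z pct [0.0259 0.0277 0.0283 0.0289 0.03  ]
z28 plane ((-83.21086883544922, 79.69258117675781), (21.453025817871094, 93.45578002929688), 4.498414993286133) [[-97.5999984741211, 125.4000015258789], [-90.19999694824219, 32.29999923706055], [-68.9000015258789, 33.900001525878906], [-76.19999694824219, 127.0999984741211]]
0.03 20 x [-0.0893 -0.0827 -0.072 ] z 0.0256
0.04 127 x [-0.0898 -0.0794 -0.0702] z 0.0281
0.05 117 x [-0.0911 -0.0806 -0.0705] z 0.0283
0.06 125 x [-0.0918 -0.0818 -0.0712] z 0.0284
0.07 116 x [-0.0925 -0.0831 -0.0724] z 0.0283
0.08 113 x [-0.0939 -0.0831 -0.0727] z 0.0285
0.09 113 x [-0.0939 -0.0843 -0.0736] z 0.0282
0.1 111 x [-0.0953 -0.0857 -0.0748] z 0.0282
0.11 107 x [-0.0953 -0.0857 -0.0749] z 0.0283
0.12 80 x [-0.0968 -0.0857 -0.076 ] z 0.0282
floor 7614 0.004522971937945763
sheet 28053 0.05655079014812092
blade -0.02 45 [-0.081  -0.0758 -0.0706] 0.0119
blade -0.01 83 [-0.0823 -0.077  -0.0704] 0.0124
blade 0.0 92 [-0.0842 -0.077  -0.0703] 0.0122
blade 0.01 79 [-0.0848 -0.0782 -0.0715] 0.0124
blade 0.02 105 [-0.0862 -0.0794 -0.0718] 0.0124
blade 0.03 80 [-0.0873 -0.0794 -0.0715] 0.0225
open ext [-0.13638015 -0.0124369 ] [-0.02133867  0.13598463]
cover ((64.34881591796875, 50.590999603271484), (168.22079467773438, 190.5927276611328), 0.1255580633878708)
```

```bash
python3 - <<'E'
from h import *
for n in("w2",):
    d=np.load(n+".npy",allow_pickle=True).item(); T=d["c2w"]@np.linalg.inv(np.array(d["tool_from_camera"]))
    t=((cloud(d).reshape(-1,3)-T[:3,3])@T[:3,:3]); m=(d["depth"].ravel()>0)&(abs(t[:,1])<.05)
    for lo in np.arange(-.09,.03,.008):
        q=m&(t[:,0]>=lo)&(t[:,0]<lo+.008)&(abs(t[:,2])<.1)
        if q.sum()>3: print(round(lo,3),"z",np.percentile(t[q,2],[.5,99.5]).round(3),"y",np.percentile(t[q,1],[1,99]).round(3))
T,s=pose()
Rf=Ro.from_euler('z',.08).as_matrix()
R=RP@Rf@RP.T@Rt('x',0,-1)
plan([([-.0815,.0635,.12],R),([-.0815,.0635,.0225],R)])
d=np.load("top1.npy",allow_pickle=True).item();Q=(cloud(d)-C)@RP;hsv=cv2.cvtColor(d["color"],cv2.COLOR_RGB2HSV)
g=((hsv[...,1]<60)&(Q[...,0]>-.03)&(Q[...,0]<.158)&(abs(Q[...,1]-.05)<.13)&(abs(Q[...,2]-.062)<.012)).astype(np.uint8)
nn,lab,st,_=cv2.connectedComponentsWithStats(g);q=lab==1+st[1:,4].argmax()
print("cover",cv2.minAreaRect((inP(onplane(d,np.argwhere(q)[:,::-1],.066))[:,:2]*1000).astype(np.float32)))
E
```

```text
-0.09 z [-0.061  0.06 ] y [0.01 0.02]
-0.082 z [-0.065  0.065] y [0.003 0.02 ]
-0.074 z [-0.065  0.066] y [-0.007  0.017]
-0.066 z [-0.064  0.065] y [-0.012  0.017]
-0.058 z [-0.063  0.064] y [-0.012  0.017]
-0.05 z [-0.062  0.063] y [-0.012  0.012]
-0.042 z [-0.06   0.061] y [-0.011  0.013]
-0.034 z [-0.053  0.057] y [0.001 0.013]
-0.026 z [-0.041  0.043] y [-0.011  0.011]
-0.018 z [-0.043  0.044] y [-0.011  0.011]
-0.01 z [-0.043  0.043] y [-0.011  0.011]
-0.002 z [-0.042  0.043] y [-0.011  0.011]
0.006 z [-0.035  0.037] y [-0.011  0.01 ]
[0.1303, -0.0132, 0.0008, -0.0867, 0.0, 0.0] dist 0.131 deg 5.0
[0.2278, -0.0132, 0.0008, -0.0867, 0.0, 0.0] dist 0.228 deg 5.0
cover ((69.2309799194336, -1.4803924560546875), (139.6891326904297, 80.80176544189453), 1.128546118736267)
```

The top view puts the cover's near edge at about x = -1 mm in the panel frame, so the opening (to -25 mm) is clear. The file: handle axis at x about -81.5 mm for y 63 mm, yawed about +0.08 rad. Next, hover over it with the fingers half open.

Emit:
drive_tool(
  series=[
    [[0.02,-0.003,0,-0.02,0,0],[0.05,-0.007,0.001,-0.05,0,0],[0.085,-0.01,0.001,-0.08,0,0],[0.12,-0.013,0.001,-0.087,0,0],[0.145,-0.013,0.001,-0.087,0,0],[0.15,-0.013,0.001,-0.087,0,0],[0.15,-0.013,0.001,-0.087,0,0],[0.15,-0.013,0.001,-0.087,0,0]],
  ],
  fingers=0.0,
)

```text
time_s: 7.35
tool_pos: [0.5195, 0.1565, 0.1017]
tool_rot: [-2.934, 1.568, 0.443]
wrist_force: [0.2, -0.3, 0.7]
finger_gap: 0.498
```

```bash
python3 - <<'E'
from h import *
Rf=Ro.from_euler('z',.08).as_matrix()
R=RP@Rf@RP.T@Rt('x',0,-1)
T,s=pose();print(inP(T[:3,3]),s["finger_gap"])
plan([([-.0812,.0635,.024],R)])
d=snap("wrist");T=d["c2w"]@np.linalg.inv(np.array(d["tool_from_camera"]))
P=cloud(d);t=((P.reshape(-1,3)-T[:3,3])@T[:3,:3]); m=(d["depth"].ravel()>0)&(abs(t[:,1])<.05)
for lo in np.arange(-.066,.03,.008):
    q=m&(t[:,0]>=lo)&(t[:,0]<lo+.008)&(abs(t[:,2])<.08)
    if q.sum()>3: print(round(lo,3),"z",np.percentile(t[q,2],[.5,99.5]).round(3),"y",np.percentile(t[q,1],[1,99]).round(3))
hsv=cv2.cvtColor(d["color"],cv2.COLOR_RGB2HSV);Q=(P-C)@RP
b=(hsv[...,0]>100)&(hsv[...,0]<130)&(hsv[...,1]>110)&(abs(Q[...,0]+.08)<.06)&(abs(Q[...,1]-.05)<.09)
for y in np.arange(.03,.14,.02):
    k=b&(abs(Q[...,1]-y)<.005)&(Q[...,2]>.022)
    if k.sum()>5:
        tt=(P[k]-T[:3,3])@T[:3,:3]; print(round(y,3),k.sum(),"x",np.percentile(Q[k][:,0],[2,50,98]).round(4),"toolz",np.percentile(tt[:,2],[2,98]).round(4))
E
```

```text
[-0.08084333  0.06355435  0.10172125] 0.49821686961695094
[0.0777, 0.0001, 0.0005, 0.0007, -0.0024, 0.0005] dist 0.078 deg 0.1
-0.066 z [-0.06   0.061] y [-0.012  0.017]
-0.058 z [-0.058  0.059] y [-0.012  0.017]
-0.05 z [-0.056  0.057] y [-0.012  0.016]
-0.042 z [-0.054  0.055] y [-0.012  0.013]
-0.034 z [-0.05   0.052] y [0.004 0.013]
-0.026 z [-0.031  0.031] y [-0.011  0.012]
-0.018 z [-0.034  0.035] y [-0.011  0.011]
-0.01 z [-0.034  0.035] y [-0.011  0.011]
-0.002 z [-0.034  0.035] y [-0.011  0.011]
0.006 z [-0.032  0.033] y [-0.012  0.011]
0.014 z [-0.021  0.022] y [-0.003  0.002]
0.03 76 x [-0.089  -0.0813 -0.0714] toolz [-0.0069  0.0107]
0.05 360 x [-0.0914 -0.0808 -0.0704] toolz [-0.0092  0.0116]
0.07 340 x [-0.0934 -0.0825 -0.0717] toolz [-0.0095  0.012 ]
0.09 310 x [-0.095  -0.0839 -0.073 ] toolz [-0.0098  0.0123]
0.11 291 x [-0.0966 -0.0855 -0.0744] toolz [-0.0101  0.0118]
0.13 112 x [-0.0969 -0.0865 -0.0771] toolz [-0.0086  0.0111]
```

Emit:
drive_tool(
  series=[
    [[0.015,0,0.001,0,0,0],[0.03,0,0.001,0,0,0],[0.045,0,0.001,0,0,0],[0.058,0,0.001,0,0,0],[0.068,0,0.001,0,0,0],[0.075,0,0.001,0,0,0],[0.077,0,0.001,0,0,0],[0.077,0,0.001,0,0,0]],
  ],
)

```text
time_s: 8.4
tool_pos: [0.5203, 0.1566, 0.0256]
tool_rot: [-3.131, 1.565, 0.247]
wrist_force: [1.7, 1.2, 9.1]
finger_gap: 0.504
```

Emit:
drive_tool(
  series=[
    [[0,0,0,0,0,0],[0,0,0,0,0,0],[0,0,0,0,0,0],[0,0,0,0,0,0],[0,0,0,0,0,0],[0,0,0,0,0,0],[0,0,0,0,0,0],[0,0,0,0,0,0]],
  ],
  fingers=1.0,
  squeeze=70,
)

```text
time_s: 9.4
tool_pos: [0.5185, 0.1562, 0.0242]
tool_rot: [-3.036, 1.569, 0.341]
wrist_force: [-1.1, -0.3, 6.4]
finger_gap: 0.265
```

```bash
python3 - <<'E'
from h import *
T,s=pose();print(inP(T[:3,3]),s["finger_gap"],s["wrist_force"],s["time_s"])
print("y-shift dir tool", (T[:3,:3].T@PY).round(4),(T[:3,:3].T@[0,0,1]).round(4))
d=snap("wrist");np.save("w3.npy",d,allow_pickle=True);save("w3",d["color"])
E
```

```text
[-0.08189044  0.0634932   0.02420197] 0.26501083814573007 [-1.13256732 -0.26684967  6.3573298 ] 9.4
y-shift dir tool [ 4.000e-04 -9.967e-01 -8.090e-02] [-1.e+00 -2.e-04 -2.e-03]
```

View pics/w3.png

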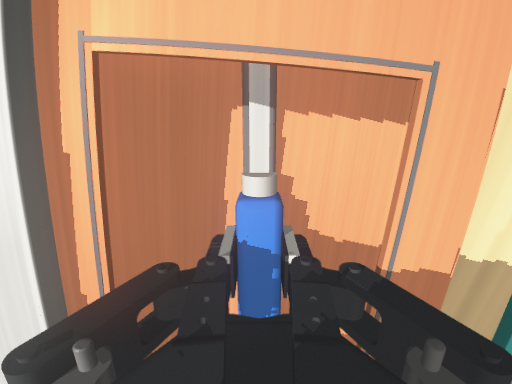

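The handle is gripped: gap 0.265 is about 22.5 mm, and the blue handle sits centred between the pads at (258,250). Lift 3 mm and slide 26 mm towards -y.

Emit:
drive_tool(
  series=[
    [[-0.002,0,0,0,0,0],[-0.003,0,0,0,0,0],[-0.003,0.005,0.0004,0,0,0],[-0.003,0.011,0.001,0,0,0],[-0.003,0.017,0.0014,0,0,0],[-0.003,0.023,0.002,0,0,0],[-0.003,0.026,0.002,0,0,0],[-0.003,0.026,0.002,0,0,0]],
  ],
)

```text
time_s: 10.45
tool_pos: [0.5219, 0.1299, 0.0264]
tool_rot: [-2.615, 1.571, 0.762]
wrist_force: [-0.3, -0.2, -1.1]
finger_gap: 0.263
```

```bash
cat >> h.py <<'E'
Rf=RP@Ro.from_euler('z',.08).as_matrix()@RP.T
def fileplan(waypoints, grip_s=.183, hgt=.0202):
    """waypoints: (tip_y, tip_underside_z, theta deg) in panel frame; TCP sits grip_s from tip along file, hgt above underside"""
    T,s=pose(); p=inP(T[:3,3]); out=[]
    ax=np.array([-np.sin(.08),np.cos(.08),0])
    tipx=p[0]-ax[0]*grip_s
    for ty,tz,th in waypoints:
        a=np.deg2rad(th); u=ax*np.cos(a)+[0,0,np.sin(a)]; n=-ax*np.sin(a)+[0,0,np.cos(a)]
        q=np.array([tipx,ty,tz])+u*grip_s+n*hgt
        X=Rf@PX; R=Ro.from_rotvec(a*X).as_matrix()@Rf@Rt('x',0,-1)
        out.append((q,R)); print(ty,tz,th,"end y,z",(np.array([tipx,ty,tz])+u*.25)[1:].round(3),"top@-20",round(tz+(-.02-ty)*np.tan(a)+.0072,4),"bot@120",round(tz+(.12-ty)*np.tan(a),4),"tcp",q.round(3),"W",W(q).round(3))
    return plan(out)
E
python3 - <<'E'
from h import *
T,s=pose();p=inP(T[:3,3]);print(p,s["finger_gap"],s["wrist_force"],s["qpos"].round(2))
ty=p[1]-.183*np.cos(.08);tz=p[2]-.0202
fileplan([(ty,tz,0),(ty,.006,4),(ty,.006,8),(ty,.006,13)])
E
```

```text
[-0.08259012  0.03691657  0.02636128] 0.2628398199422345 [-0.29453287 -0.22665    -1.1406943 ] [ 0.54  0.41 -0.28 -0.   -0.88 -0.3 ]
-0.14549814402771727 0.006161282494537828 0 end y,z [0.104 0.006] top@-20 0.0134 bot@120 0.0062 tcp [-0.083  0.037  0.026] W [0.522 0.13  0.026]
-0.14549814402771727 0.006 4 end y,z [0.103 0.023] top@-20 0.022 bot@120 0.0246 tcp [-0.082  0.035  0.039] W [0.522 0.128 0.039]
-0.14549814402771727 0.006 8 end y,z [0.101 0.041] top@-20 0.0308 bot@120 0.0433 tcp [-0.082  0.032  0.051] W [0.523 0.125 0.051]
-0.14549814402771727 0.006 13 end y,z [0.097 0.062] top@-20 0.0422 bot@120 0.0673 tcp [-0.082  0.028  0.067] W [0.524 0.121 0.067]
[0.0, 0.0, 0.0, 0.0001, -0.0, 0.0] dist 0.0 deg 0.0
[-0.0126, 0.0019, -0.0, 0.0001, -0.0, -0.0698] dist 0.013 deg 4.0
[-0.0251, 0.0046, -0.0, 0.0001, -0.0, -0.1396] dist 0.026 deg 8.0
[-0.0405, 0.0092, 0.0, 0.0001, -0.0, -0.2269] dist 0.042 deg 13.0
```

Contact force is back to about 1 N and the file is held 2 mm off the floor. Tilt 13° about the tip.

Emit:
drive_tool(
  series=[
    [[-0.0063,0.0009,0,0,0,-0.035],[-0.0126,0.0019,0,0,0,-0.07],[-0.019,0.0032,0,0,0,-0.105],[-0.025,0.0046,0,0,0,-0.14],[-0.03,0.006,0,0,0,-0.168],[-0.036,0.0078,0,0,0,-0.2],[-0.0405,0.0092,0,0,0,-0.227],[-0.0405,0.0092,0,0,0,-0.227]],
  ],
)

```text
time_s: 11.45
tool_pos: [0.5244, 0.1208, 0.0671]
tool_rot: [-1.574, 1.344, 1.802]
wrist_force: [-0.0, -0.5, -0.8]
finger_gap: 0.266
```

```bash
python3 - <<'E'
from h import *
T,s=pose();print(inP(T[:3,3]),s["finger_gap"],s["wrist_force"],s["ft_torque"])
d=snap("wrist");save("w4",d["color"]);e=snap("scene")
a=cv2.resize(e["color"][150:330,180:360],(400,400))
save("m4",np.hstack([cv2.resize(d["color"],(400,300)),a[50:350]]))
P=cloud(d);Q=(P-C)@RP;hsv=cv2.cvtColor(d["color"],cv2.COLOR_RGB2HSV)
b=(hsv[...,0]>100)&(hsv[...,0]<130)&(hsv[...,1]>110)&(abs(Q[...,0]+.08)<.04)&(abs(Q[...,1]-.03)<.12)
for y in np.arange(-.02,.12,.01):
    k=b&(abs(Q[...,1]-y)<.005)
    if k.sum()>8: print(round(y,3),k.sum(),Q[k][:,0].mean().round(4),np.percentile(Q[k][:,2],[50,90]).round(4))
k=(hsv[...,1]<50)&(abs(Q[...,0]+.075)<.02)&(Q[...,2]<.06)
for y in np.arange(-.03,.03,.01):
    kk=k&(abs(Q[...,1]-y)<.005)
    if kk.sum()>8: print("blade",round(y,3),kk.sum(),np.median(Q[kk],0).round(4))
c=np.cos(np.deg2rad(13));t=np.tan(np.deg2rad(13));ty=-.1455
fileplan([(ty,.006,13),(ty+.12,.006+.12*t,13),(ty+.24,.006+.24*t,13),(ty+.24,.18,13)])
E
```

```text
[-0.08152011  0.02755983  0.06712658] 0.26552378082057493 [-0.01117749 -0.5447351  -0.80527402] [-0.72637259 -0.23118187 -0.01146905]
0.0 812 -0.0801 [0.0643 0.066 ]
0.01 944 -0.0807 [0.067  0.0685]
0.02 834 -0.0813 [0.0693 0.0706]
0.03 779 -0.0822 [0.0716 0.0729]
0.04 725 -0.0831 [0.0739 0.0752]
0.05 683 -0.0838 [0.0763 0.0775]
0.06 485 -0.0839 [0.0783 0.0793]
blade -0.03 253 [-0.076  -0.0257  0.0571]
blade -0.02 174 [-0.0781 -0.0164  0.0447]
blade -0.01 911 [-0.079  -0.0098  0.0524]
blade 0.0 254 [-0.0787 -0.0031  0.0576]
blade 0.02 63 [-0.0662  0.0208  0.0572]
-0.1455 0.006 13 end y,z [0.097 0.062] top@-20 0.0422 bot@120 0.0673 tcp [-0.081  0.028  0.067] W [0.525 0.121 0.067]
-0.025499999999999995 0.03370418293506757 13 end y,z [0.217 0.09 ] top@-20 0.0422 bot@120 0.0673 tcp [-0.081  0.148  0.095] W [0.506 0.24  0.095]
0.0945 0.061408365870135144 13 end y,z [0.337 0.118] top@-20 0.0422 bot@120 0.0673 tcp [-0.081  0.268  0.122] W [0.488 0.358 0.122]
0.0945 0.18 13 end y,z [0.337 0.236] top@-20 0.1608 bot@120 0.1859 tcp [-0.081  0.268  0.241] W [0.488 0.358 0.241]
[-0.0002, 0.0003, -0.0007, 0.0001, 0.0004, -0.0001] dist 0.001 deg 0.0
[-0.0004, -0.1225, -0.0103, 0.0001, 0.0004, -0.0001] dist 0.123 deg 0.0
[-0.0005, -0.2453, -0.0199, 0.0001, 0.0004, -0.0001] dist 0.246 deg 0.0
[-0.116, -0.272, -0.0199, 0.0001, 0.0004, -0.0001] dist 0.296 deg 0.0
```

View pics/m4.png

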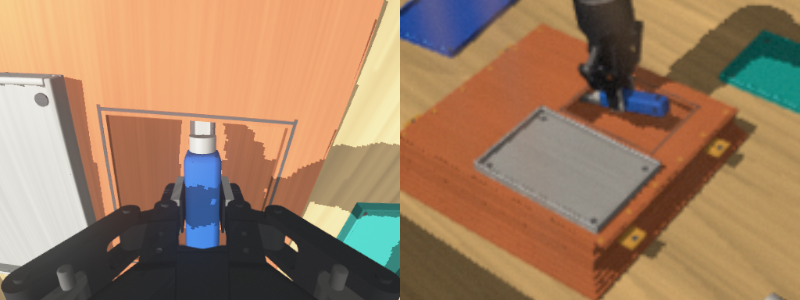

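The handle is out above the sheet and tilted: its measured slope is 13.1° and its height matches the plan to 0.5 mm. The blade passes under the opening's near -y lip with clearance. Draw it out along its axis.

Emit:
drive_tool(
  series=[
    [[0,-0.01,-0.001,0,0,0],[0,-0.024,-0.002,0,0,0],[0,-0.04,-0.003,0,0,0],[0,-0.056,-0.004,0,0,0],[0,-0.072,-0.006,0,0,0],[0,-0.09,-0.0075,0,0,0],[0,-0.108,-0.009,0,0,0],[0,-0.122,-0.01,0,0,0]],
  ],
)

```text
time_s: 12.55
tool_pos: [0.5058, 0.2403, 0.0946]
tool_rot: [-1.571, 1.344, 1.806]
wrist_force: [-0.5, -0.9, -1.1]
finger_gap: 0.267
```

```bash
python3 - <<'E'
from h import *
T,s=pose();print(inP(T[:3,3]),s["finger_gap"],s["wrist_force"],s["qpos"].round(2))
t=np.tan(np.deg2rad(13));ty=-.1455
fileplan([(ty+.12,.006+.12*t,13),(ty+.24,.006+.24*t,13)])
E
```

```text
[-0.08147728  0.14855164  0.09461383] 0.26665116315897075 [-0.52785506 -0.92424306 -1.06129541] [ 0.58  0.36 -0.08 -0.24 -1.06 -0.23]
-0.025499999999999995 0.03370418293506757 13 end y,z [0.217 0.09 ] top@-20 0.0422 bot@120 0.0673 tcp [-0.081  0.148  0.095] W [0.507 0.24  0.095]
0.0945 0.061408365870135144 13 end y,z [0.337 0.118] top@-20 0.0422 bot@120 0.0673 tcp [-0.081  0.268  0.122] W [0.488 0.358 0.122]
[-0.0001, 0.0009, -0.0007, 0.001, 0.0001, 0.0002] dist 0.001 deg 0.1
[-0.0002, -0.1219, -0.0104, 0.001, 0.0001, 0.0002] dist 0.122 deg 0.1
```

Emit:
drive_tool(
  series=[
    [[0,-0.01,-0.001,0,0,0],[0,-0.024,-0.002,0,0,0],[0,-0.04,-0.003,0,0,0],[0,-0.056,-0.004,0,0,0],[0,-0.072,-0.006,0,0,0],[0,-0.09,-0.0075,0,0,0],[0,-0.108,-0.009,0,0,0],[0,-0.12,-0.01,0,0,0]],
  ],
)

```text
time_s: 13.55
tool_pos: [0.4883, 0.3564, 0.1216]
tool_rot: [-1.572, 1.344, 1.806]
wrist_force: [0.2, 0.5, -0.6]
finger_gap: 0.267
```

```bash
python3 - <<'E'
from h import *
T,s=pose();print(inP(T[:3,3]),s["finger_gap"],s["wrist_force"],s["qpos"].round(2))
fileplan([(.094,.0615,13),(.08,.19,11)])
E
```

```text
[-0.08093583  0.26595122  0.12158946] 0.26708160102820516 [ 0.15911255  0.5479862  -0.57949864] [ 0.77  0.39  0.03 -0.22 -1.1  -0.45]
0.094 0.0615 13 end y,z [0.337 0.118] top@-20 0.0424 bot@120 0.0675 tcp [-0.08   0.267  0.122] W [0.489 0.358 0.122]
0.08 0.19 11 end y,z [0.325 0.238] top@-20 0.1778 bot@120 0.1978 tcp [-0.08   0.255  0.245] W [0.491 0.346 0.245]
[-0.0005, -0.0013, -0.0008, 0.0012, 0.0001, 0.0002] dist 0.002 deg 0.1
[-0.1224, -0.0173, 0.0003, 0.0012, 0.0001, 0.0351] dist 0.124 deg 2.0
```

The tip is out of the opening. Raise 130 mm straight up.

Emit:
drive_tool(
  series=[
    [[-0.012,-0.003,0,0,0,0],[-0.032,-0.007,0,0,0,0],[-0.055,-0.013,0,0,0,0],[-0.078,-0.018,0,0,0,0],[-0.1,-0.023,0,0,0,0],[-0.117,-0.027,0,0,0,0],[-0.127,-0.029,0,0,0,0],[-0.127,-0.029,0,0,0,0]],
  ],
)

```text
time_s: 14.55
tool_pos: [0.4889, 0.3547, 0.2525]
tool_rot: [-1.577, 1.343, 1.799]
wrist_force: [-0.3, 0.1, -1.8]
finger_gap: 0.265
```

Emit:
drive_tool(
  series=[
    [[0,0,0,0,0,0],[0,0,0,0,0,0],[0,0,0,0,0,0],[0,0,0,0,0,0],[0,0,0,0,0,0],[0,0,0,0,0,0],[0,0,0,0,0,0],[0,0,0,0,0,0]],
  ],
)

```text
time_s: 15.55
tool_pos: [0.4886, 0.3548, 0.2516]
tool_rot: [-1.571, 1.344, 1.806]
wrist_force: [-0.0, 1.1, -1.7]
finger_gap: 0.265
```

```bash
python3 - <<'E'
from h import *
T,s=pose();print(inP(T[:3,3]),s["finger_gap"],s["wrist_force"],abs(s["joint_vel"]).max(),s["time_s"])
d=snap("wrist");e=snap("scene")
save("m5",np.hstack([cv2.resize(d["color"],(400,300)),cv2.resize(e["color"],(400,300))]))
P=cloud(d);Q=(P-C)@RP;t=(P-T[:3,3])@T[:3,:3];hsv=cv2.cvtColor(d["color"],cv2.COLOR_RGB2HSV)
k=(hsv[...,1]<60)&(abs(t[...,2])<.02)&(Q[...,2]>.1)&(t[...,0]>-.02)&(t[...,1]>.03);print("blade pts",k.sum(),"min z",np.percentile(Q[k][:,2],[1,50]),"y",np.percentile(Q[k][:,1],[1,99]))
for n in("top",):
    f=snap(n);a=np.load("top0.npy",allow_pickle=True).item()
    Qf=(cloud(f)-C)@RP;h=cv2.cvtColor(f["color"],cv2.COLOR_RGB2HSV)
    g=((h[...,1]<60)&(Qf[...,0]>-.03)&(Qf[...,0]<.158)&(abs(Qf[...,1]-.05)<.13)&(abs(Qf[...,2]-.062)<.012)).astype(np.uint8)
    nn,lab,st,_=cv2.connectedComponentsWithStats(g);q=lab==1+st[1:,4].argmax();vu=np.argwhere(q)[:,::-1]
    print("cover",cv2.minAreaRect((inP(onplane(f,vu,.066))[:,:2]*1000).astype(np.float32)),"z",np.percentile(Qf[q][:,2],[5,50,95]))
    df=np.abs(f["color"].astype(int)-a["color"]).max(2)
    for nm,(u0,u1,v0,v1) in dict(hammer=(95,127,150,238),pattern=(362,418,155,202),flux=(366,397,213,244)).items(): print(nm,(df[v0:v1,u0:u1]>40).mean().round(3))
E
```

```text
[-0.0808847   0.26428675  0.25162036] 0.2647247920316131 [-1.20405900e-03  1.06513934e+00 -1.73020513e+00] 0.0020107972772337823 15.55
blade pts 6536 min z [0.21183016 0.22188897] y [0.1505823 0.2345509]
cover ((69.22130584716797, 53.12749481201172), (139.7348175048828, 188.73411560058594), 0.08775733411312103) z [0.0520047  0.05878862 0.06746078]
hammer 0.818
pattern 0.0
flux 0.059
```

View pics/m5.png

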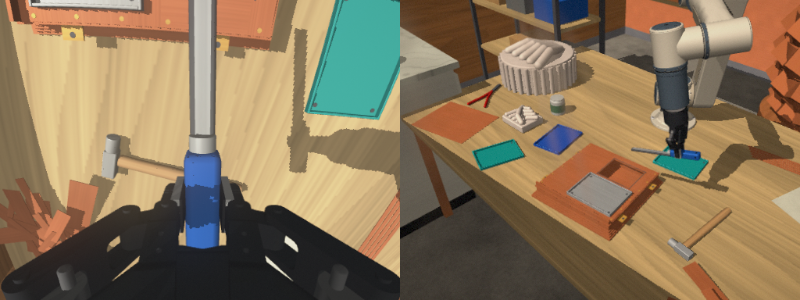

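The scene view shows the file held clear over the left of the panel, the cover flat on the far half, and the hammer at its original pixels (its top-view difference is the arm in front of it). Handing in.

```bash
python3 - <<'E'
from h import *
a=np.load("scene0.npy",allow_pickle=True).item()["color"].astype(int);b=snap("scene")["color"].astype(int)
print("hammer diff scene",(abs(a-b).max(2)[262:336,340:428]>40).mean())
print(r.sign_off())
E
```

```text
hammer diff scene 0.0
the job is handed in; nothing more can be done
None
```

The job is handed in at about 16 s of robot time, and my last checks show it done as asked.

**What I did:**
- I pushed the steel cover about 142 mm along the panel to panel x = +69 mm with the open fingers, keeping it square to the panel.
- I gripped the file's handle, slid it 26 mm towards -y and tilted it 13°.
- I then drew it out handle first along its own axis and raised it 130 mm.

**Last checks:**
- **Cover:** it lies flat and aligned with the panel, with its near edge at x ≈ -1 mm. The opening ends at -25 mm, so it is wholly uncovered.
- **File:** it is held still at a 22.5 mm finger gap. By calculation, its lowest point (the tip) is about 13 cm above the panel's back. The camera saw the blade only as far as y = 0.15 m, at z ≥ 0.21 m, so the tip itself was not measured.
- **Bystanders:** the pattern showed no change in the top view. The hammer showed none in the scene view; its large top-view difference (82 %) comes from the arm and its shadow. The flux tin's patch differed by 6 %. I put that down to the arm having moved off it, since the arm never came near it low down and the tin stands upright in the last picture.

**One oddity:** when the fingers went down to the handle, an upward force of about 9 N appeared, 6 N once gripped. It was gone after a 3 mm lift, and I did not find its cause. Every other reading between moves stayed below 4 N.

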